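# Fit the splined drive roller on the pipe stripper's feed head and close its arm

## Task

The feed head of the pipe stripper has been cleaned: put its grooved steel drive roller back on the upright splined shaft, hexagon boss up. Feel for the mesh: rest the roller lightly on the tooth ends and turn it to and fro until the teeth slip into each other, then seat it fully home on the shoulder, never pressing it with more than about 60 N and never letting it drop. Then swing the pressure arm in until its wheel rests in the roller's groove, and leave the other things on the bench alone.

Things in the scene. Friction and masses are not known exactly. Their poses are not given: they have to be found in the camera images.
- roller_grip (a point): Grip point of the loose steel drive roller (0.36 to 0.6 kg), standing upright on the bench: grooved rim 62 mm across, 22 mm high, below a hexagon boss 44 mm across flats, 40 mm high. The point lies on the axis, 46 mm above the underside, 16 mm below the boss's top. z up; x is normal to one pair of hexagon flats (others at 60 and 120 degrees)
- roller: The same roller; origin at the centre of its underside, axes as roller_grip. Bore right through, with six straight slots along its whole length, each 7 mm wide, 28.5 mm across, one behind the middle of each hexagon flat; the ridges between them leave a 22.5 mm opening. Lower mouth chamfered 1 mm. Rim groove 9 mm deep, centred 11 mm above the underside
- shaft_seat (a point): Centre of the shoulder (34 mm ring) of the upright splined shaft, on its axis, 66 mm above the bench; fixed to the feed head. x points to the motor, z up. The roller is home when its underside lies on the shoulder: roller_grip is then 46 mm above this point. Six shaft teeth, 6 mm wide, 27 mm over their tips, reach from the shoulder to 28 mm above it
- shaft_tip (a point): Top end of the shaft, on its axis, 40 mm above the shoulder: a smooth round pilot, 20.4 mm thick, 12 mm long, end chamfered 3 mm, above the teeth. Which way the teeth point is random and NOT given by any frame. They enter when roller and shaft agree within 2 to 3 degrees; the pattern repeats every 60 degrees. The gear holds the shaft: it turns only under about 0.3 N m
- feed_head: Feed head bolted to the bench: grey gear housing 196 x 128 mm, top 60 mm above the bench, on a foot plate 236 x 150 mm; motor at the rear (+x) up to 212 mm from the shaft, its terminal box 96 mm high. Origin on the bench under the shaft's axis; housing from -88 to 108 mm along x, -69 to 59 mm along y; z up
- press_pivot (a point): Pivot of the pressure arm, on top of the housing, 60 mm above the bench; fixed to the feed head, 85 mm toward the motor and 46 mm to the right of the shaft; the arm turns about the vertical through it
- press_handle (a point): Middle of the upright black handle of the pressure arm, 112 mm above the bench; handle 18 mm thick, from 86 to 136 mm above the bench, on a 12 mm pin at the free end of the flat steel arm (top 68 mm high), 160 mm from press_pivot. On the arm, 85 mm from the pivot, sits a steel wheel 48 mm across, top 88 mm high, whose edge fits the roller's groove
- pressure_arm (a joint): Angle of the pressure arm in rad about the vertical: 0 when its wheel lies in the groove of a roller that is home; grows as the handle swings away from the shaft, anticlockwise seen from above; starts at 0.5 to 0.8. Closing is a clockwise swing. The pivot is stiff (about 2 N at the handle) and the arm stays where it is left
- masking_tape: Roll of masking tape, 92 mm across, 25 mm high, lying flat; bystander; origin at the centre of its underside
- foam_offcut3: Short grey offcut of foam pipe cover, 77 mm long, 28 mm thick, left of the roller; bystander; origin at the middle of its underside
- pliers: Combination pliers with blue grips, 170 mm long, 14 mm high, lying left of the motor; bystander; origin at the middle of its underside

How it is judged:
By the outcome, as a careful person would: the job done as asked, in the order asked, and still so for the second after the job is handed in, with the robot touching nothing.
It also fails if it takes over 72 s, if anything falls off the work surface, if the arm or the gripper's body presses on something with over 40 N, if the wrist force passes 120 N, or if a joint passes its speed limit or range.

## Robot

A 6-joint arm with a two-finger parallel gripper is mounted at the origin on a cart in front of the work surface, level with it; the furniture and walls round the work are solid. World frame = base frame: x ahead of the robot, y to its left, z up, the work surface at z = 0. Lengths are in m, angles in rad, forces in N, time in s.
With the tool pointing down it reaches from about 0.3 to 0.875 m from the base axis. Payload 6.4 kg.
Tool frame: the origin (TCP) lies between the finger pads; the fingertips stand ctrl.tip_extent ahead of it and the grasp point (between the pads) lies 11 mm behind it (ctrl.tip_extent is the distance from the TCP to the fingertips, in m); z points along the fingers, y is the direction in which the jaws open and shut (so a half turn about z gives the same grasp; the last joint's range is limited). The gripper opens to 88 mm and grips with 3 to 60 N. Pads are 18 mm wide; open, the fingers measure 123 mm over their backs; the gripper's body (75 mm by 187 mm) begins 45 mm behind the grasp point.
Start: joints at [1.14, 0.181, 1.607, -0, 1.354, -0.206], TCP at [0.128, 0.561, 0.247] pointing down, gripper open.
Joint ranges: [-2.99, 2.99], [-0.89, 2.07], [0.3, 2.58], [-1.14, 4.28], [0, 2.63], [-3.12, 3.12]. Speed limits (rad/s): [2.57, 2.57, 3.01, 3.14, 3.14, 3.14].

## Interface

Orientations are given as [roll, pitch, yaw] about the fixed x, y, z axes, in that order (R = Rz(yaw) Ry(pitch) Rx(roll)).
In Python, from cell import get_obs, viewer, ctrl gives the robot as it stands.
- The arm moves only by the tool servo_tool, never from a script. Its argument "moves" is a list that holds one entry, the list of rows, each a list of 4 numbers: the shift along the tool's x, y, z in cm, then the turn about the tool's z in degrees. A call has 1 to 5 rows; each row shifts and turns the commanded pose from where the row before left it, along the tool's axes as they then stand; what a row does not reach is not made up. A row lasts 1/8 s, in which the tool goes at most 62.5 mm and 10.7 degrees, less where a joint would pass 70% of its speed; a pose out of reach is approached as far as the arm can. A call with a gripper value outside its range is refused whole. "gripper" is the closure in counts, from 0 (fully open) to 255 (shut), set as the call begins (left out, the last holds). The fingers move at their own pace and stop on an object; "squeeze" is the grip in N (left out, the last holds). Time passes only in rows, so rows that do not move let the fingers close. It gives the time, the measured TCP pose, the force and the opening at its end, in the units of the state.
- get_obs(): the state, without advancing time (a new reading comes with each control period).
- viewer.snapshot(name): name is "scene" or "top" or "wrist"; returns a dict with "image" (400x640x3 uint8, blue, green, red), "K" (3x3 intrinsics, pixels), "position" and "attitude" of the camera in the world. Camera axes: x right, y down, z forward; pixel columns grow to the right and rows downward; lengths in m; the calibration is good to about 2 mm. A picture is of the moment at which its call begins. There is no depth.
- ctrl.finish_job(): hands the job in, once; it reports no verdict.
Trained networks look in the newest picture that a camera, given by its name, has taken for a name from the list of things; names that differ only in an ending like _2 or _b are one class to them, and where a whole thing is asked for, a point or a joint stands for the part that bears it (a point fixed in the world has none). Each returns a list of dicts, best first, with "confidence" (0 to 1); they miss things now and then, are a little off and sometimes report something else, mostly with a low value. They report only what shows in the picture. A call takes as long as a camera call.
- viewer.silhouettes(camera, label): "region" (400x640 bool, what is visible of it) and "rect" ([left, top, right, bottom] in pixels, round what is visible of it).
The state is a dict: "t": time; "joint_positions": joint angles; "qvel": joint speeds; "joint_efforts": joint torques, N m; "position": TCP position; "orientation": TCP orientation; "ft_force": force on the tool from outside, world axes, zero at the start; "torque": the same for the moment, N m; "opening": finger opening in m.
Only numpy, scipy, OpenCV 4.12 (cv2) and the standard library are available. Lean on these libraries where they do the work, as an engineer would, in place of code of your own. Each camera call takes 0.05 s, during which the arm holds its last target.

## Working session

There is one attempt and no reset: what is moved stays moved. The work goes in short steps, Python scripts to look and compute and a tool call to move; the robot and the scene stay as the last step left them, time stands still between calls to the robot, and variables do not carry over. Pictures are saved under pics/ and viewed, and the job is handed in when it is done.

Besides the shell and the picture viewer there is one more tool, called after "Emit:" as name(argument=value, ...) on one line, values as JSON. servo_tool: Moves the arm, as the interface text tells. Its arguments: {"type":"object","properties":{"moves":{"type":"array","items":{"type":"array","items":{"type":"array","items":{"type":"number"}}}},"gripper":{"type":"number"},"squeeze":{"type":"number"}},"required":["moves"]}

```bash
ls -la; mkdir -p pics
cat > h.py <<'E'
import numpy as np, cv2
from scipy.spatial.transform import Rotation as R
from cell import get_obs, viewer, ctrl
def snap(cam,fn=None):
    s=viewer.snapshot(cam)
    if fn: cv2.imwrite('pics/'+fn+'.png',s['image'])
    return s
def att(s):
    a=np.array(s['attitude'],float)
    if a.shape==(3,3): return a
    return R.from_euler('xyz',a).as_matrix() if a.size==3 else R.from_quat(a).as_matrix()
def ray(s,uv):
    K=np.array(s['K']);d=np.linalg.inv(K)@np.array([uv[0],uv[1],1.]);return att(s)@d
def onz(s,uv,z):
    p=np.array(s['position']);d=ray(s,uv);return p+d*(z-p[2])/d[2]
def proj(s,P):
    K=np.array(s['K']);c=(np.atleast_2d(P)-np.array(s['position']))@att(s);q=c@K.T;return q[:,:2]/q[:,2:]
E
python3 - <<'E'
from h import *
o=get_obs();print(o);print(ctrl.tip_extent)
for c in ['scene','top','wrist']:
    s=snap(c,c+'0');print(c,s['K'],s['position'],s['attitude'])
print(get_obs()['t'])
E
```

```text
total 12
drwxr-xr-x  3 agent agent 4096 Dec  7 16:01 .
drwxr-xr-x 23 root  root  4096 Dec  7 16:01 ..
drwxr-xr-x  2 agent agent 4096 Dec  7 16:01 pics
{'t': 0.0, 'joint_positions': array([ 1.13972013e+00,  1.81530306e-01,  1.60792447e+00, -5.12426938e-06,
        1.35379604e+00, -2.06310395e-01]), 'qvel': array([-6.52744927e-04, -2.04539536e-03,  7.59091455e-04, -1.76943299e-05,
        8.99684346e-04,  9.74253040e-04]), 'joint_efforts': array([-1.70189264e-04, -4.33855999e+01, -3.41854405e+01,  7.02944328e-02,
        3.81062343e-02, -1.73284293e-04]), 'position': array([0.12793865, 0.56008986, 0.24585653]), 'orientation': array([-3.13996863e+00, -3.34777703e-04,  2.91682769e+00]), 'ft_force': array([ 0.14827289,  0.0666212 , -0.38652024]), 'torque': array([0.04117371, 0.05742538, 0.01005188]), 'opening': 0.08805209028900483}
0.008
scene [[422.67532198   0.         320.4234946 ]
 [  0.         422.67532198 197.14497458]
 [  0.           0.           1.        ]] [ 0.09904495 -0.47296555  0.76486319] [-2.27250471  0.00254127 -0.58025759]
top [[418.65596562   0.         313.31502764]
 [  0.         418.65596562 193.72600225]
 [  0.           0.           1.        ]] [0.49756998 0.24041496 1.02391336] [-3.0879919  -0.02318611 -1.58371342]
wrist [[319.91621122   0.         320.53346874]
 [  0.         319.91621122 200.56632461]
 [  0.           0.           1.        ]] [0.05839615 0.57638555 0.38283068] [2.86328569 0.00334884 1.34625117]
0.15
```

View pics/scene0.png

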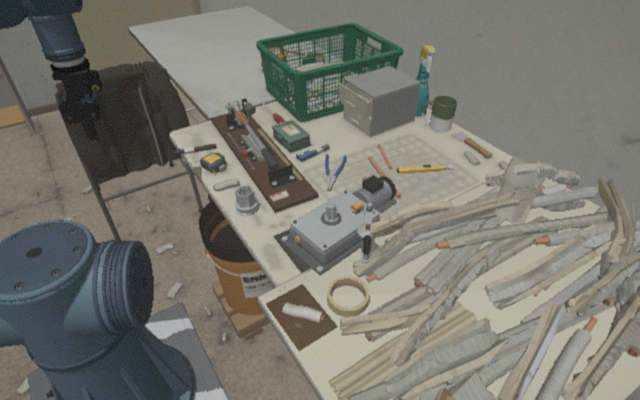

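View pics/top0.png

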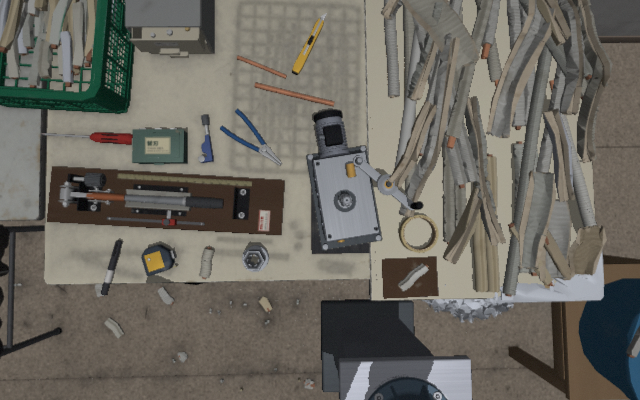

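View pics/wrist0.png

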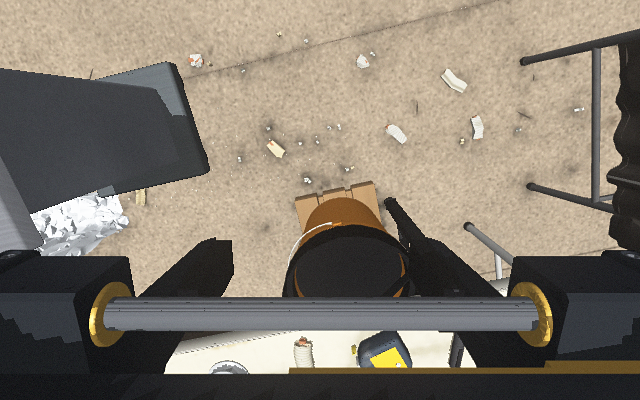

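The roller is at about (256,257) in top. The shaft is at (346,201), the arm pivot near (362,160), the wheel near (389,185) and the black handle at (417,207). Next I'll zoom in and measure.

Run:
```python
from h import *
for cam in ['top','scene']:
    s=snap(cam); im=s['image']
    for l in ['roller','feed_head','press_handle','shaft_seat','pressure_arm','masking_tape','foam_offcut3']:
        for d in viewer.silhouettes(cam,l)[:2]:
            ys,xs=np.nonzero(d['region']); print(cam,l,round(d['confidence'],2),np.round(d['rect']),xs.mean().round(1),ys.mean().round(1),len(xs))
    if cam=='top':
        a=cv2.resize(im[230:290,220:300],None,fx=8,fy=8,interpolation=cv2.INTER_CUBIC)
        b=cv2.resize(im[95:255,295:455],None,fx=3.7,fy=3.7,interpolation=cv2.INTER_CUBIC)
        cv2.imwrite('pics/ta.png',a);cv2.imwrite('pics/tb.png',b)
    else:
        a=cv2.resize(im[160:280,220:400],None,fx=4.4,fy=4.4,interpolation=cv2.INTER_CUBIC);cv2.imwrite('pics/sa.png',a)
```

```text
top roller 0.97 [243. 246. 270. 272.] 255.0 258.0 544
top feed_head 0.82 [303. 111. 424. 246.] 346.5 186.5 7856
top press_handle 0.94 [355. 156. 425. 209.] 385.3 183.4 849
top shaft_seat 0.56 [309. 109. 423. 253.] 346.1 187.0 7596
top pressure_arm 0.96 [354. 157. 422. 209.] 386.8 184.9 797
top foam_offcut3 0.88 [200. 247. 213. 276.] 206.4 262.9 321
scene roller 0.96 [233. 187. 257. 218.] 245.8 201.0 601
scene feed_head 0.56 [283. 174. 395. 272.] 339.6 225.9 5913
scene press_handle 0.81 [355. 205. 376. 260.] 366.0 234.2 550
scene shaft_seat 0.79 [282. 180. 394. 274.] 339.7 225.6 5826
scene pressure_arm 0.85 [359. 203. 373. 262.] 366.1 233.8 574
scene masking_tape 0.85 [329. 275. 367. 316.] 346.4 296.7 714
scene foam_offcut3 0.7 [214. 181. 239. 191.] 226.2 184.5 186
```

View pics/ta.png

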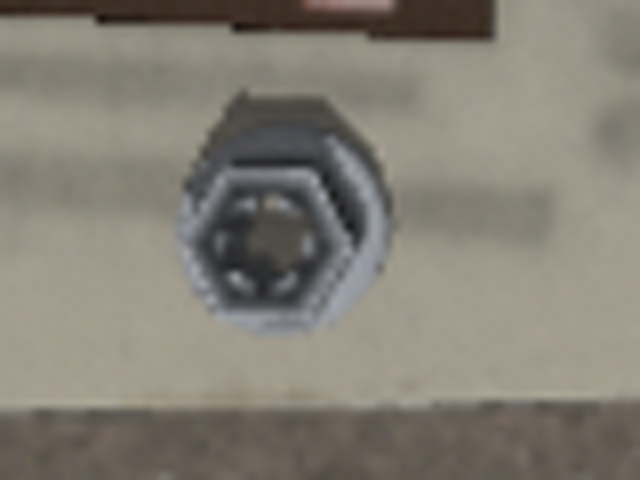

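View pics/tb.png

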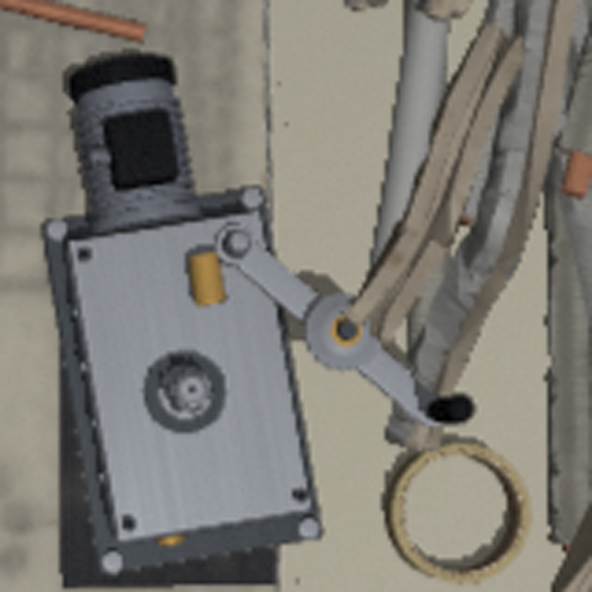

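View pics/sa.png

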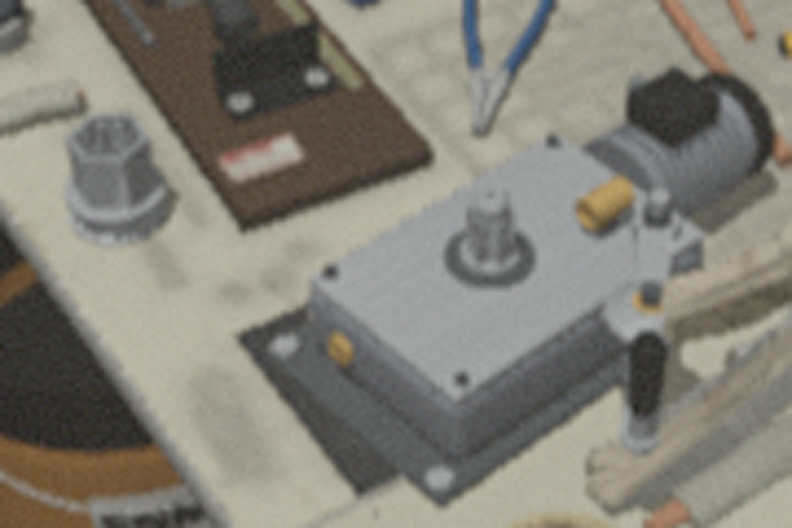

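Run:
```python
from h import *
s=snap('top')
P=lambda uv,z:np.round(onz(s,uv,z),4)
ta=lambda x,y:(220+(x+.5)/8-.5,230+(y+.5)/8-.5)
tb=lambda x,y:(295+(x+.5)/3.7-.5,95+(y+.5)/3.7-.5)
hexv=[(228,163),(312,168),(352,240),(305,315),(217,315),(186,238)]
H=np.array([P(ta(*v),.062) for v in hexv]);print(H,H.mean(0))
c=H.mean(0);d=H-c;print(np.degrees(np.arctan2(d[:,1],d[:,0])),np.linalg.norm(d[:,:2],axis=1))
print('roller base rim',P(ta(288,232),.015))
print('shaft seat ring',P(tb(186,390),.060),'tip',P(tb(191,391),.106))
print('pivot',P(tb(234,242),.075),'wheel',P(tb(345,325),.088),'handle top',P(tb(460,408),.136),'hbot',P(tb(428,412),.07))
print('housing corners', [P(tb(*v),.06) for v in [(72,245),(258,215),(310,510),(118,540)]])
s2=snap('scene')
sa=lambda x,y:(220+(x+.5)/4.4-.5,160+(y+.5)/4.4-.5)
Q=lambda uv,z:np.round(onz(s2,uv,z),4)
print('scene roller top',Q(sa(109,135),.062),'shaft tip',Q(sa(493,200),.106),'handle top',Q(sa(651,338),.136),'hbot',Q(sa(638,420),.086))
```

```text
[[0.4225 0.3677 0.062 ]
 [0.4207 0.3439 0.062 ]
 [0.4002 0.3326 0.062 ]
 [0.3792 0.3461 0.062 ]
 [0.3796 0.371  0.062 ]
 [0.4015 0.3797 0.062 ]] [0.40061667 0.35683333 0.062     ]
[  26.40774162  -32.78086304  -90.98504358 -153.38146802  146.01734304
   87.78777903] [0.02443286 0.02388747 0.02423692 0.02395575 0.02534551 0.02288372]
roller base rim [0.3981 0.3562 0.015 ]
shaft seat ring [0.5336 0.1446 0.06  ] tip [0.5312 0.1462 0.106 ]
pivot [0.6241 0.1149 0.075 ] wheel [0.5709 0.0498 0.088 ] handle top [ 0.5184 -0.006   0.136 ] hbot [ 0.5178 -0.0043  0.07  ]
housing corners [array([0.6252, 0.2146, 0.06  ]), array([0.643 , 0.0974, 0.06  ]), array([0.4579, 0.0686, 0.06  ]), array([0.441 , 0.1885, 0.06  ])]
scene roller top [0.4019 0.3569 0.062 ] shaft tip [0.5313 0.141  0.106 ] handle top [ 0.518  -0.0094  0.136 ] hbot [ 0.5116 -0.013   0.086 ]
```

```bash
cat >> h.py <<'E'
def toolR(o): return R.from_euler('xyz',o['orientation']).as_matrix()
def delta(target,o=None):
    o=o or get_obs(); return np.round(100*toolR(o).T@(np.array(target)-o['position']),2)
E
python3 - <<'E'
from h import *
s=snap('wrist');o=get_obs();T=toolR(o)
print('cam in tool',T.T@(np.array(s['position'])-o['position']));print((T.T@att(s)).round(3))
for z in [0,.05,.1,.15]:
  print(z,proj(s,o['position']+T@np.array([0,0,z])))
print(delta([.4,.3567,.20]))
E
```

```text
cam in tool [ 0.07149068  0.00015856 -0.13692369]
[[ 0.    -0.961 -0.275]
 [ 1.     0.001 -0.002]
 [ 0.002 -0.275  0.961]]
0 [[320.67831142 266.26980321]]
0.05 [[320.7870539  228.36240784]]
0.1 [[320.8535458  205.18347062]]
0.15 [[320.89840554 189.54546021]]
[-31.04 -13.81   4.67]
```

Emit:
servo_tool(moves=[[[-5,-2.3,0.3,0],[-5.2,-2.3,0.7,0],[-5.2,-2.3,1,0],[-5.2,-2.3,1,0],[-5.2,-2.3,1,0]]], gripper=0)

```text
t: 1.72
position: [0.3554, 0.3898, 0.2067]
orientation: [3.141, 0.0, 2.917]
ft_force: [-0.8, 0.6, -0.3]
opening: 0.0879
```

Run:
```python
from h import *
s=snap('wrist','w1');o=get_obs()
print(delta([.4,.3567,.20]),proj(s,[[.4,.3567,.062],[.4,.3567,0]]))
for d in viewer.silhouettes('wrist','roller')[:2]:
    ys,xs=np.nonzero(d['region']); print(round(d['confidence'],2),np.round(d['rect']),len(xs))
```

```text
[-4.55 -1.92  0.56] [[297.34326791 242.67911905]
 [301.20469356 220.77140285]]
0.81 [269. 195. 328. 265.] 3109
```

View pics/w1.png

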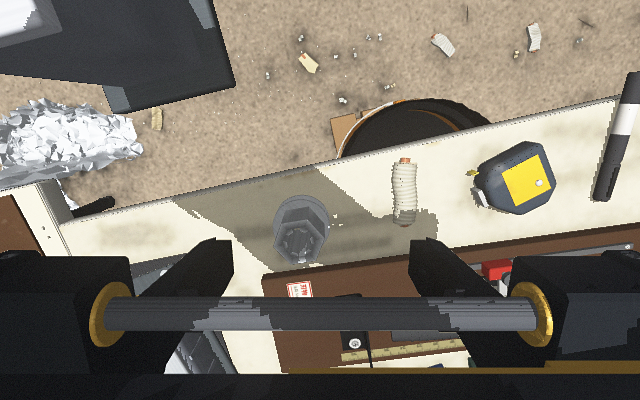

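The wrist view shows the roller at (300,232), its hexagon top near (299,242), which matches the estimate. Next I'll centre over it and turn the jaw to a flat.

Emit:
servo_tool(moves=[[[-1.5,-0.7,0,0],[-1.5,-0.7,0,0],[-1.5,-0.5,0,0],[0,0,0,10],[0,0,0,10]]])

```text
t: 2.45
position: [0.3941, 0.3624, 0.2069]
orientation: [3.141, 0.0, 2.562]
ft_force: [0.3, 0.3, -0.1]
opening: 0.0886
```

Run:
```python
from h import *
s=snap('wrist','w2');o=get_obs()
print(o['position'],o['orientation'],proj(s,[[.4,.3567,.062],[.4,.3567,0]]))
im=s['image'];cv2.imwrite('pics/w2c.png',cv2.resize(im[170:290,250:390],None,fx=5,fy=5,interpolation=cv2.INTER_CUBIC))
```

```text
[0.3940124  0.36252371 0.2069107 ] [3.14118979e+00 1.36701855e-04 2.55564183e+00] [[319.44008069 199.26556529]
 [319.72593518 183.96028285]]
```

View pics/w2c.png

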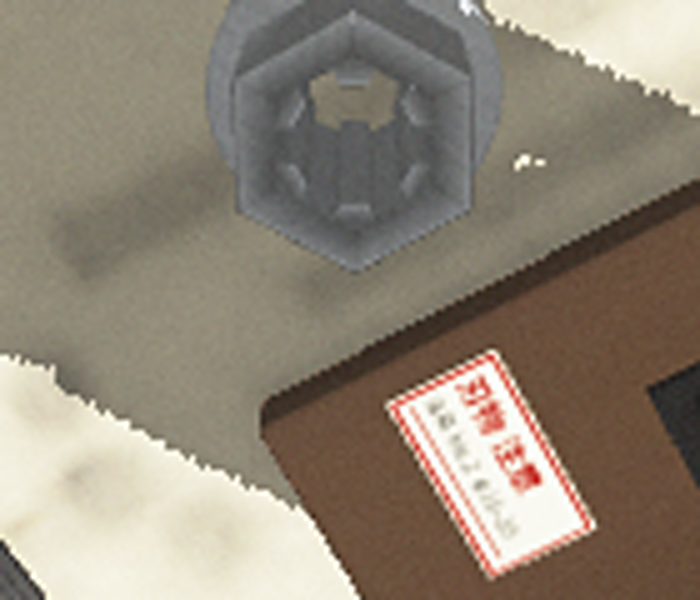

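Run:
```python
from h import *
s=snap('wrist');o=get_obs()
p=lambda x,y:onz(s,(250+(x+.5)/5-.5,170+(y+.5)/5-.5),.062)
H=np.array([p(*v) for v in [(352,12),(470,70),(470,210),(355,270),(240,212),(238,75)]]);c=H.mean(0);d=H-c
print(c,np.linalg.norm(d[:,:2],axis=1)); a=np.degrees(np.arctan2(d[:,1],d[:,0]));print(a,np.mod(a+30,60)-30)
T=toolR(o);print('jaw',np.degrees(np.arctan2(T[1,1],T[0,1])))
print(delta([c[0],c[1],.035],o))
```

```text
[0.39955851 0.35805472 0.062     ] [0.02431525 0.02499955 0.02499487 0.02465931 0.02495525 0.02455993]
[ 147.34009558   89.67298606   25.50362521  -33.19429845  -91.45551525
 -154.85640992] [27.34009558 29.67298606 25.50362521 26.80570155 28.54448475 25.14359008]
jaw 57.080727457077806
[-0.71 -0.07 17.19]
```

Emit:
servo_tool(moves=[[[-0.7,-0.1,3,0],[0,0,4,0],[0,0,4,0],[0,0,3,0],[0,0,1.5,0]]])

```text
t: 3.18
position: [0.3982, 0.3574, 0.0501]
orientation: [-3.139, -0.001, 2.571]
ft_force: [0.5, 1.0, 1.2]
opening: 0.0883
```

Run:
```python
from h import *
s=snap('wrist','w3');o=get_obs()
print(delta([.3996,.358,.035],o),o['position'],o['ft_force'])
```

```text
[-0.11  0.19  1.4 ] [0.39770388 0.35702924 0.04905251] [-1.01142991 -0.10093216 -1.07305648]
```

View pics/w3.png

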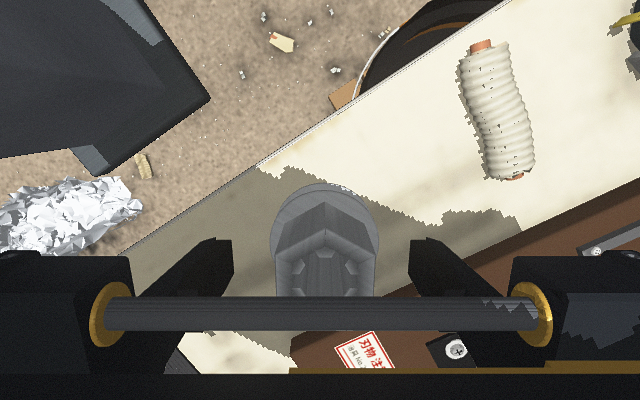

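The boss is centred between the fingers (about 324 against a jaw middle of 321). I'll go down the last 14 mm and close.

Emit:
servo_tool(moves=[[[-0.1,0.1,0.7,0],[0,0,0.7,0],[0,0,0,0]]])

```text
t: 3.6
position: [0.4005, 0.3581, 0.0379]
orientation: [3.141, 0.0, 2.568]
ft_force: [0.9, -0.2, 0.1]
opening: 0.0881
```

Emit:
servo_tool(moves=[[[0,0,0,0],[0,0,0,0],[0,0,0,0],[0,0,0,0]]], gripper=255, squeeze=45)

```text
t: 4.1
position: [0.4004, 0.3581, 0.0378]
orientation: [3.141, 0.0, 2.568]
ft_force: [-0.4, -0.2, 1.1]
opening: 0.0503
```

Emit:
servo_tool(moves=[[[0,0,0,0],[0,0,0,0],[0,0,0,0]]])

```text
t: 4.47
position: [0.4004, 0.3581, 0.0378]
orientation: [3.141, 0.0, 2.568]
ft_force: [-0.5, 0.8, 0.6]
opening: 0.0438
```

Emit:
servo_tool(moves=[[[0,0,-0.5,0],[0,0,-1.5,0],[0,0,-2,0],[0,0,-2,0],[0,0,0,0]]])

```text
t: 5.1
position: [0.4016, 0.3588, 0.0999]
orientation: [3.138, 0.002, 2.568]
ft_force: [0.4, 0.4, -5.2]
opening: 0.0439
```

Run:
```python
from h import *
s=snap('wrist','w4');o=get_obs()
print(o['position'],o['orientation'],o['ft_force'],o['opening'],o['torque'])
```

```text
[0.40082818 0.35827707 0.09860538] [3.13993948e+00 9.06575225e-04 2.56773295e+00] [-0.64561184  0.20335326 -5.32181485] 0.04368646668113776 [-0.05291725 -0.01086607  0.01815089]
```

View pics/w4.png

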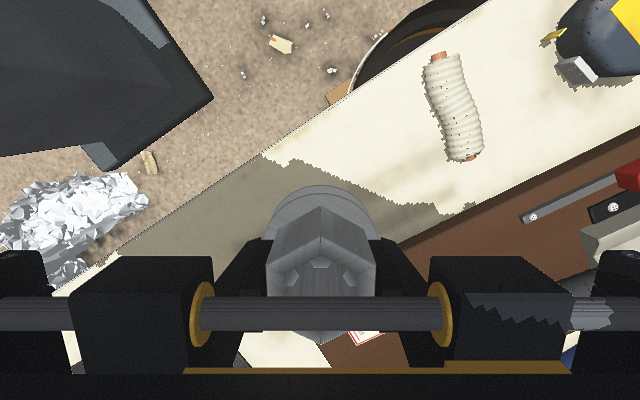

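Held; the load reads 5.3 N, so about 0.5 kg. Next I'll move so the wrist camera looks straight down on the shaft.

Run:
```python
from h import *
print(delta([.595,.104,.205]))
```

```text
[-30.12 -10.8  -10.63]
```

Emit:
servo_tool(moves=[[[-2,-1,-3.5,0],[-4,-1.5,-3.5,0],[-4.8,-1.5,-2.5,0],[-5,-2,-1,0],[-5,-2,0,0]]])

```text
t: 5.78
position: [0.5325, 0.1766, 0.2029]
orientation: [3.141, 0.0, 2.568]
ft_force: [-0.1, 0.6, -5.0]
opening: 0.0436
```

Emit:
servo_tool(moves=[[[-4.5,-1.5,0,0],[-3.5,-0.8,0,0],[-1.2,-0.5,0,0],[0,0,0,0]]])

```text
t: 6.28
position: [0.5931, 0.1041, 0.2015]
orientation: [-3.141, -0.002, 2.566]
ft_force: [0.0, 0.0, -5.0]
opening: 0.0436
```

Run:
```python
from h import *
s=snap('wrist','w5');o=get_obs()
print(o['position'],o['orientation'],o['ft_force'],o['opening'],o['torque'])
sp=proj(s,[[.532,.1445,.106],[.532,.1445,.06]]);print(sp)
im=s['image'];x,y=map(int,sp[0]);cv2.imwrite('pics/w5c.png',cv2.resize(im[max(0,y-55):y+55,x-60:x+60],None,fx=5,fy=5,interpolation=cv2.INTER_CUBIC));print(x-60,max(0,y-55))
```

```text
[0.59267462 0.10499837 0.20172434] [-3.14081924e+00 -2.20575087e-03  2.56764775e+00] [-0.5852137  -0.50454735 -4.83571832] 0.04379212942123708 [ 0.01235172  0.06150414 -0.01613447]
[[322.34554292 106.60450689]
 [322.21710915 107.09352868]]
262 51
```

View pics/w5.png

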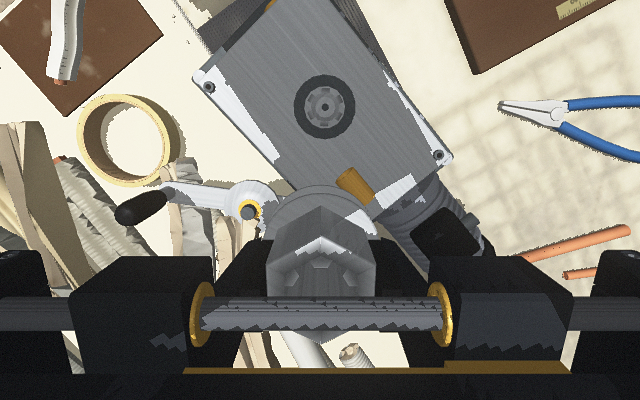

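View pics/w5c.png

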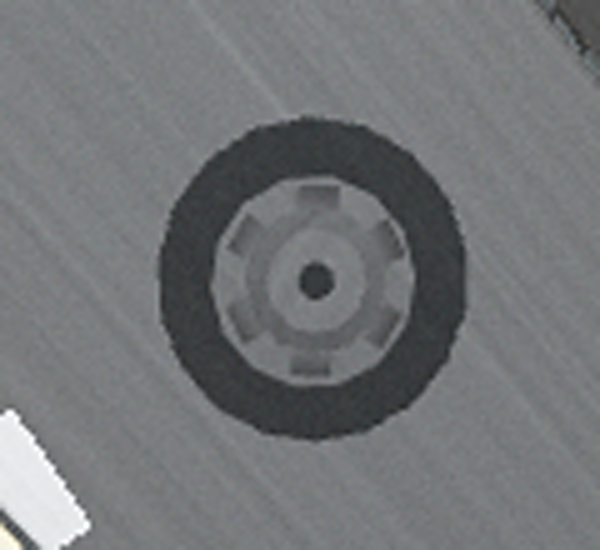

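Run:
```python
from h import *
s=snap('wrist');o=get_obs();im=s['image']
g=cv2.cvtColor(im,cv2.COLOR_BGR2GRAY).astype(np.float32)
c0=(262+(316+.5)/5-.5,51+(281+.5)/5-.5)
C=onz(s,c0,.106);print('tip by dot',C)
# dark ring centre (z .060)
p=[(158,280),(467,280),(313,117),(313,441)]
print('black ring',np.mean([onz(s,(262+(x+.5)/5-.5,51+(y+.5)/5-.5),.060) for x,y in p],0))
p=[(211,280),(414,280),(314,177),(314,385)]
print('shoulder',np.mean([onz(s,(262+(x+.5)/5-.5,51+(y+.5)/5-.5),.066) for x,y in p],0))
th=np.radians(np.arange(0,360,1.))
def ring(cx,cy,r,z):
    P=np.stack([cx+r*np.cos(th),cy+r*np.sin(th),np.full_like(th,z)],1);uv=proj(s,P).astype(np.float32)
    return cv2.remap(g,uv[:,:1],uv[:,1:],cv2.INTER_LINEAR)[:,0]
for r in np.arange(.0095,.0160,.0005):
    v=ring(C[0],C[1],r,.094);f=np.fft.rfft(v-v.mean());w=f[6]
    # minima angle
    amin=np.degrees(np.pi-np.angle(w)) /6
    ph=np.degrees(-np.angle(w))/6
    print(round(r,4),'amp',round(abs(w)/180,2),'max at',round(ph%60,1),'min at',round((ph+30)%60,1),v.mean().round(1))
T=toolR(o);print('jaw',np.degrees(np.arctan2(T[1,1],T[0,1]))%60)
b=im[85:130,300:345];b=cv2.resize(b,None,fx=13,fy=13,interpolation=cv2.INTER_CUBIC);b=cv2.convertScaleAbs(b,alpha=2.2,beta=-120);cv2.imwrite('pics/w5d.png',b)
```

```text
tip by dot [0.5326035  0.14666695 0.106     ]
black ring [0.53233182 0.14673552 0.06      ]
shoulder [0.53235492 0.14676323 0.066     ]
0.0095 amp 2.77 max at 55.2 min at 25.2 105.8
0.01 amp 5.11 max at 55.1 min at 25.1 106.0
0.0105 amp 7.76 max at 55.9 min at 25.9 107.0
0.011 amp 11.05 max at 55.7 min at 25.7 109.1
0.0115 amp 14.4 max at 55.0 min at 25.0 109.3
0.012 amp 17.05 max at 55.2 min at 25.2 107.9
0.0125 amp 17.4 max at 55.3 min at 25.3 108.2
0.013 amp 14.07 max at 55.2 min at 25.2 110.8
0.0135 amp 11.35 max at 55.8 min at 25.8 109.0
0.014 amp 5.47 max at 56.5 min at 26.5 100.4
0.0145 amp 1.33 max at 3.1 min at 33.1 92.7
0.015 amp 1.03 max at 41.2 min at 11.2 85.4
0.0155 amp 0.61 max at 24.1 min at 54.1 75.3
jaw 57.16137671761996
```

View pics/w5d.png

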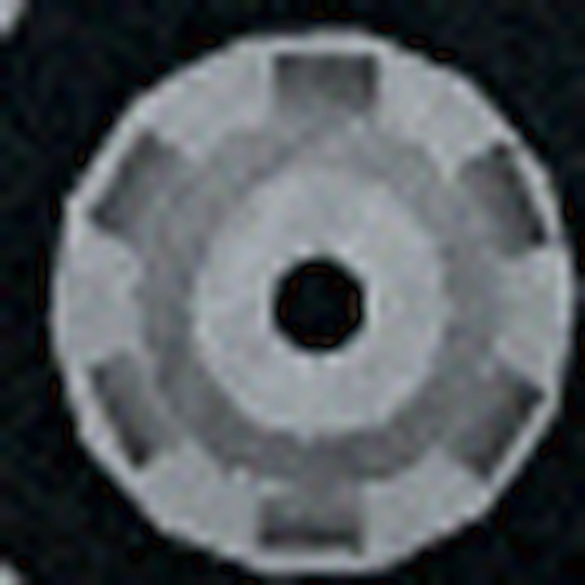

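Run:
```python
from h import *
s=snap('wrist');o=get_obs();T=toolR(o);im=s['image'].copy()
R0=.044/np.sqrt(3)
for off in [0,.003]:
  a=np.radians(np.arange(0,360,60)); # vertices at x axis (flats normal to y)
  for z,col in [(-.0242,(0,0,255)),(.0158,(0,255,0))]:
    V=np.stack([off+R0*np.cos(a),R0*np.sin(a),0*a+z],1);uv=proj(s,o['position']+V@T.T);print(off,z,uv.round(1).tolist())
    if off==0: cv2.polylines(im,[np.round(uv*8).astype(int)],True,col,1,cv2.LINE_AA,3)
t=np.radians(np.arange(0,360,6))
for z in [.0158,.0378]:
  V=np.stack([.031*np.cos(t),.031*np.sin(t),0*t+z],1);uv=proj(s,o['position']+V@T.T);cv2.polylines(im,[np.round(uv*8).astype(int)],True,(255,0,255),1,cv2.LINE_AA,3)
cv2.imwrite('pics/w6.png',cv2.resize(im[170:350,240:400],None,fx=3.3,fy=3.3,interpolation=cv2.INTER_CUBIC))
```

```text
0 -0.0242 [[321.8, 235.7], [378.4, 266.2], [375.3, 322.3], [321.7, 348.1], [268.1, 322.1], [265.1, 266.1]]
0 0.0158 [[321.7, 205.1], [364.9, 229.0], [363.1, 273.9], [321.6, 295.0], [280.1, 273.9], [278.4, 229.0]]
0.003 -0.0242 [[321.8, 228.3], [378.8, 259.2], [375.7, 316.0], [321.7, 342.1], [267.7, 315.8], [264.7, 259.1]]
0.003 0.0158 [[321.7, 199.3], [365.1, 223.5], [363.3, 268.8], [321.6, 290.1], [279.9, 268.8], [278.2, 223.4]]
```

View pics/w6.png

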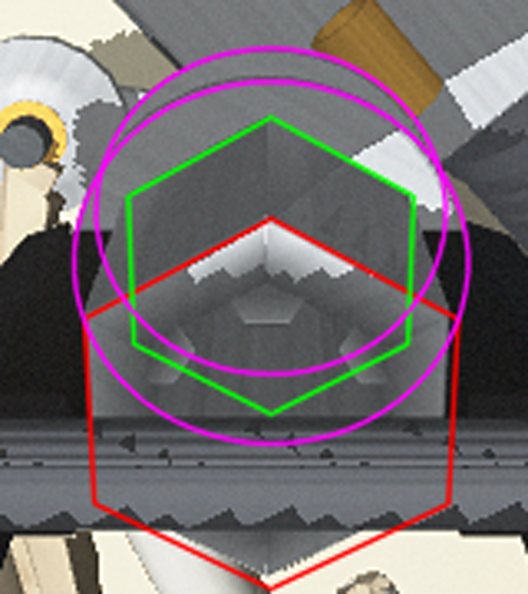

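Dark straight-sided blocks about 6 mm wide are the teeth, at 25.2° (mod 60). The roller's slots are at 57.2°, so it needs +32° of tool turn. The roller offset in the tool is about (+0.7, −0.4) mm.

Emit:
servo_tool(moves=[[[0,0,0,8],[0,0,0,8],[0,0,0,8],[0,0,0,8],[0,0,0,0]]])

```text
t: 7.05
position: [0.593, 0.1056, 0.2028]
orientation: [-3.141, -0.0, 2.012]
ft_force: [0.9, -0.1, -5.1]
opening: 0.0434
```

Run:
```python
from h import *
o=get_obs();T=toolR(o);print(o['position'],'jaw',np.degrees(np.arctan2(T[1,1],T[0,1])),np.degrees(o['orientation']),delta([.5332,.1462,.170],o),o['ft_force'],o['joint_positions'])
```

```text
[0.59301103 0.10564433 0.20280138] jaw 25.283666771685752 [-1.79993721e+02 -1.17704929e-02  1.15283665e+02] [ 6.22 -3.68  3.28] [ 0.9340798  -0.1327806  -5.13262943] [-2.06066215e-02  2.81483777e-01  1.57723642e+00  1.40857908e-04
  1.28306212e+00 -4.61929828e-01]
```

Emit:
servo_tool(moves=[[[2,-1.2,0.5,0],[2.5,-1.5,1,0],[1.7,-1,1.2,0],[0,0,0.5,0],[0,0,0,0]]])

```text
t: 7.68
position: [0.5342, 0.145, 0.1708]
orientation: [3.141, 0.0, 2.011]
ft_force: [0.2, 0.1, -3.8]
opening: 0.0435
```

Run:
```python
from h import *
s=snap('scene');im=s['image'];cv2.imwrite('pics/s7.png',cv2.resize(im[130:270,260:440],None,fx=4.4,fy=4.2,interpolation=cv2.INTER_CUBIC))
o=get_obs();T=toolR(o);print(o['position'],'jaw',np.degrees(np.arctan2(T[1,1],T[0,1])),delta([.5332,.1462,.146],o),o['ft_force'],o['torque'])
```

```text
[0.53464048 0.14475847 0.17118351] jaw 25.185603067365196 [ 0.19 -0.07  2.52] [ 0.75833025 -0.27416728 -4.76364019] [-0.01710437  0.0119542  -0.00946291]
```

View pics/s7.png

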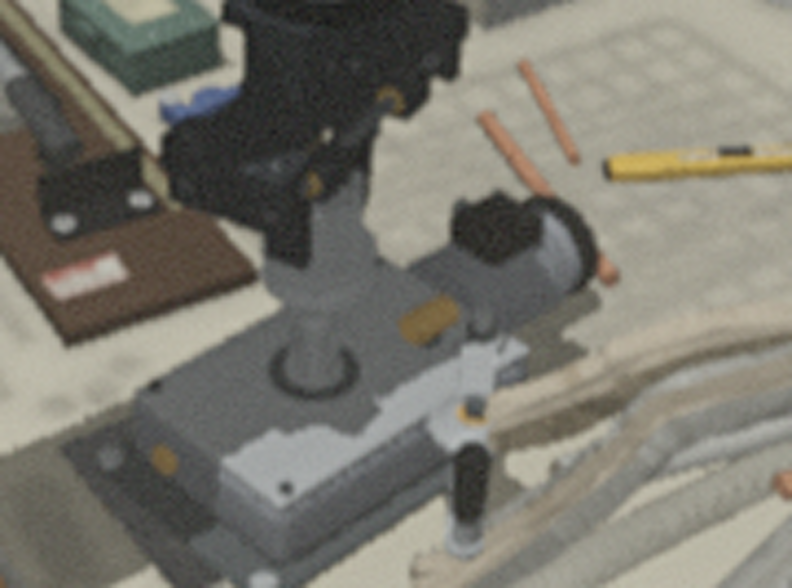

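The roller hangs above the shaft, in line with it. I'll correct by 2 mm and go down in small steps, watching force.

Emit:
servo_tool(moves=[[[0.2,-0.1,0.5,0],[0,0,0.7,0],[0,0,0.6,0],[0,0,0.3,0],[0,0,0,0]]])

```text
t: 8.35
position: [0.5319, 0.1462, 0.1493]
orientation: [-3.141, -0.0, 2.009]
ft_force: [-0.8, 0.9, -4.9]
opening: 0.0438
```

Run:
```python
from h import *
o=get_obs();T=toolR(o);print(o['position'],'jaw',np.degrees(np.arctan2(T[1,1],T[0,1])),delta([.5332,.1462,.146],o),o['ft_force'],o['torque'])
```

```text
[0.5319297  0.14623069 0.14929952] jaw 25.11945772262721 [-0.06  0.11  0.33] [-0.79530142  0.86380786 -4.88809612] [-0.00953443  0.02518003  0.07143637]
```

Emit:
servo_tool(moves=[[[0,0.1,0.3,0],[0,0,0.2,0],[0,0,0.2,0],[0,0,0,0]]])

```text
t: 8.85
position: [0.5329, 0.1467, 0.1425]
orientation: [-3.141, -0.0, 2.009]
ft_force: [0.3, -0.4, -4.6]
opening: 0.0434
```

Run:
```python
from h import *
for i in range(3):
  o=get_obs();T=toolR(o);print(o['position'],'jaw',np.degrees(np.arctan2(T[1,1],T[0,1])),delta([.5332,.1462,.132],o),o['ft_force'],o['torque'])
```

```text
[0.53289675 0.14671118 0.14252704] jaw 25.12212684561421 [-0.06  0.01  1.05] [ 0.33122137 -0.44616504 -4.55225186] [-0.03563153  0.06504063  0.03516687]
[0.53289675 0.14671118 0.14252704] jaw 25.12212684561421 [-0.06  0.01  1.05] [ 0.33122137 -0.44616504 -4.55225186] [-0.03563153  0.06504063  0.03516687]
[0.53289675 0.14671118 0.14252704] jaw 25.12212684561421 [-0.06  0.01  1.05] [ 0.33122137 -0.44616504 -4.55225186] [-0.03563153  0.06504063  0.03516687]
```

Emit:
servo_tool(moves=[[[0,0,0.2,0],[0,0,0.2,0],[0,0,0.2,0],[0,0,0,0]]])

```text
t: 9.35
position: [0.5328, 0.1467, 0.1364]
orientation: [-3.141, -0.0, 2.009]
ft_force: [0.0, 0.4, -4.7]
opening: 0.0435
```

Emit:
servo_tool(moves=[[[0,0,0.1,0],[0,0,0.1,0],[0,0,0,0]]])

```text
t: 9.72
position: [0.5329, 0.1467, 0.1346]
orientation: [-3.141, -0.0, 2.009]
ft_force: [0.5, 0.2, -4.9]
opening: 0.0439
```

Emit:
servo_tool(moves=[[[0,0,0.1,0],[0,0,0.1,0],[0,0,0,0]]])

```text
t: 10.1
position: [0.5329, 0.1467, 0.1326]
orientation: [-3.141, -0.0, 2.009]
ft_force: [0.7, -0.2, -5.0]
opening: 0.0437
```

Emit:
servo_tool(moves=[[[0,0,0.1,0],[0,0,0,0]]])

```text
t: 10.35
position: [0.533, 0.1467, 0.1316]
orientation: [-3.141, -0.0, 2.009]
ft_force: [-0.1, -1.3, -4.5]
opening: 0.0433
```

Emit:
servo_tool(moves=[[[0,0,0.1,0],[0,0,0,0]]])

```text
t: 10.6
position: [0.5331, 0.1467, 0.1307]
orientation: [-3.142, 0.0, 2.009]
ft_force: [-0.8, -0.4, -5.0]
opening: 0.0437
```

Emit:
servo_tool(moves=[[[0,0,0.1,0],[0,0,0,0]]])

```text
t: 10.85
position: [0.533, 0.1467, 0.1297]
orientation: [3.142, 0.0, 2.009]
ft_force: [-0.5, -0.8, -5.6]
opening: 0.0433
```

Emit:
servo_tool(moves=[[[0,0,0.1,0],[0,0,0,0]]])

```text
t: 11.1
position: [0.533, 0.1467, 0.1287]
orientation: [3.142, 0.0, 2.009]
ft_force: [0.1, -0.5, -5.3]
opening: 0.0437
```

Emit:
servo_tool(moves=[[[0,0,0.1,0],[0,0,0,0]]])

```text
t: 11.35
position: [0.5331, 0.1467, 0.1277]
orientation: [3.142, 0.0, 2.009]
ft_force: [0.1, 0.4, -4.1]
opening: 0.0437
```

It's about 4 mm past the nominal tooth ends with no contact, so it has likely meshed straight in. A small to-and-fro turn will confirm by torque.

Emit:
servo_tool(moves=[[[0,0,0,2],[0,0,0,1],[0,0,0,0]]])

```text
t: 11.72
position: [0.5334, 0.1467, 0.1278]
orientation: [3.141, 0.0, 1.957]
ft_force: [2.4, -0.6, -6.8]
opening: 0.0433
```

Run:
```python
from h import *
o=get_obs();print(o['position'],np.degrees(o['orientation'][2])-90,o['ft_force'],o['torque'])
```

```text
[0.53339719 0.14669442 0.12781547] 22.10992994725794 [ 2.43543668 -0.58392192 -6.80099962] [-0.04678857 -0.47834304  0.06909983]
```

Emit:
servo_tool(moves=[[[0,0,0,-3],[0,0,0,-3],[0,0,0,0]]])

```text
t: 12.1
position: [0.5333, 0.1466, 0.1278]
orientation: [3.141, 0.0, 2.061]
ft_force: [3.0, 0.3, -6.1]
opening: 0.0436
```

Run:
```python
from h import *
o=get_obs();print(o['position'],np.degrees(o['orientation'][2])-90,o['ft_force'],o['torque'])
```

```text
[0.53326904 0.14663383 0.12781521] 28.07128303141583 [ 3.00929636  0.29120153 -6.06038853] [-0.15196318 -0.51781696 -0.17116348]
```

Reaction torque reverses (+0.07, then −0.17 N m), so the teeth are engaged. I'll re-centre and lower it.

Emit:
servo_tool(moves=[[[0,0,0,2.8],[0,0,0.3,0],[0,0,0.3,0],[0,0,0.3,0],[0,0,0,0]]])

```text
t: 12.72
position: [0.533, 0.1467, 0.1183]
orientation: [-3.141, -0.0, 2.013]
ft_force: [2.4, -0.4, -6.3]
opening: 0.0436
```

Run:
```python
from h import *
o=get_obs();print(o['position'],np.degrees(o['orientation'][2])-90,o['ft_force'],o['torque'])
```

```text
[0.53299614 0.14671429 0.11833461] 25.32358741900255 [ 2.42465685 -0.44673389 -6.25921051] [-0.0921445  -0.42107494 -0.00161783]
```

Emit:
servo_tool(moves=[[[0,0,0.3,0],[0,0,0.3,0],[0,0,0.3,0],[0,0,0.2,0],[0,0,0,0]]])

```text
t: 13.35
position: [0.5331, 0.1467, 0.1075]
orientation: [3.142, 0.0, 2.013]
ft_force: [2.5, 0.0, -7.5]
opening: 0.0434
```

Emit:
servo_tool(moves=[[[0,0,0.1,0],[0,0,0,0]]])

```text
t: 13.6
position: [0.5331, 0.1467, 0.1067]
orientation: [3.141, 0.0, 2.013]
ft_force: [2.0, 0.4, -4.9]
opening: 0.0437
```

Emit:
servo_tool(moves=[[[0,0,0.1,0],[0,0,0,0]]])

```text
t: 13.85
position: [0.5331, 0.1467, 0.1057]
orientation: [3.141, 0.0, 2.013]
ft_force: [1.1, 0.3, -4.9]
opening: 0.0438
```

Emit:
servo_tool(moves=[[[0,0,0.1,0],[0,0,0,0]]])

```text
t: 14.1
position: [0.5331, 0.1467, 0.1047]
orientation: [3.141, 0.0, 2.013]
ft_force: [2.4, 0.1, -4.6]
opening: 0.0434
```

Emit:
servo_tool(moves=[[[0,0,0.1,0],[0,0,0,0]]])

```text
t: 14.35
position: [0.5331, 0.1467, 0.1038]
orientation: [3.141, 0.0, 2.013]
ft_force: [2.2, -0.7, -3.3]
opening: 0.0435
```

Emit:
servo_tool(moves=[[[0,0,0.05,0],[0,0,0,0]]])

```text
t: 14.6
position: [0.5332, 0.1467, 0.1038]
orientation: [3.141, 0.0, 2.013]
ft_force: [-0.5, -1.0, 3.3]
opening: 0.0434
```

Contact is at TCP z = 0.1038, exactly the predicted home height. I'll press a touch more, then relax and release.

Emit:
servo_tool(moves=[[[0,0,0.05,0],[0,0,0,0]]])

```text
t: 14.85
position: [0.5331, 0.1467, 0.1037]
orientation: [3.142, 0.0, 2.013]
ft_force: [-3.5, -0.8, 7.9]
opening: 0.0436
```

Emit:
servo_tool(moves=[[[0,0,-0.05,0],[0,0,0,0]]])

```text
t: 15.1
position: [0.5331, 0.1467, 0.1037]
orientation: [3.141, 0.0, 2.013]
ft_force: [-2.1, -0.5, 5.9]
opening: 0.0438
```

Emit:
servo_tool(moves=[[[0,0,0,0],[0,0,0,0],[0,0,0,0]]], gripper=60)

```text
t: 15.48
position: [0.5328, 0.1467, 0.1029]
orientation: [-3.141, -0.0, 2.013]
ft_force: [0.3, -0.0, 0.5]
opening: 0.0673
```

Emit:
servo_tool(moves=[[[0,0,-1,0],[0,0,-2,0],[0,0,-3,0],[0,0,-3,0],[0,0,-2,0]]])

```text
t: 16.1
position: [0.5337, 0.1468, 0.2157]
orientation: [3.139, 0.001, 2.013]
ft_force: [0.7, -0.6, 0.1]
opening: 0.067
```

Run:
```python
from h import *
o=get_obs();print(o['position'],o['orientation'],o['ft_force'],o['joint_positions'])
s=snap('scene');im=s['image'];cv2.imwrite('pics/s8.png',cv2.resize(im[130:270,260:440],None,fx=4.4,fy=4.2,interpolation=cv2.INTER_CUBIC))
w=snap('wrist','w8')
# predicted roller home in scene
c=np.array([.5325,.1467,0]);print('home top centre',proj(s,c+[0,0,.128]),'tip',proj(s,c+[0,0,.106]), 'wrist',proj(w,c+[0,0,.128]),'handle',proj(w,[.518,-.007,.136]))
```

```text
[0.53370244 0.14679496 0.21566021] [3.13918483e+00 9.54756596e-04 2.01277262e+00] [ 0.6698282  -0.58591699  0.09653118] [ 5.39385822e-02  1.61314143e-01  1.69463358e+00  2.84546066e-05
  1.28305487e+00 -3.88046899e-01]
home top centre [[330.85863437 196.46771292]] tip [[330.73438981 203.56101678]] wrist [[317.69823713 207.00972021]] handle [[223.40542869 361.9417193 ]]
```

View pics/s8.png

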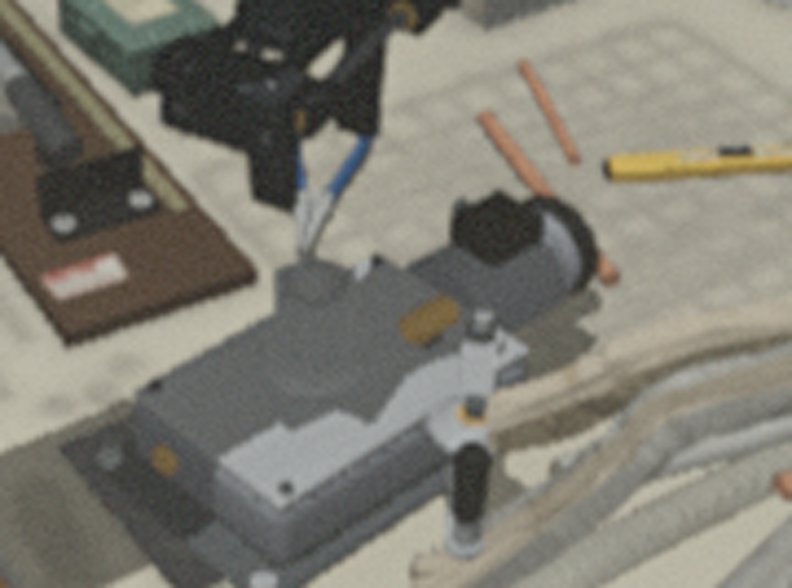

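View pics/w8.png

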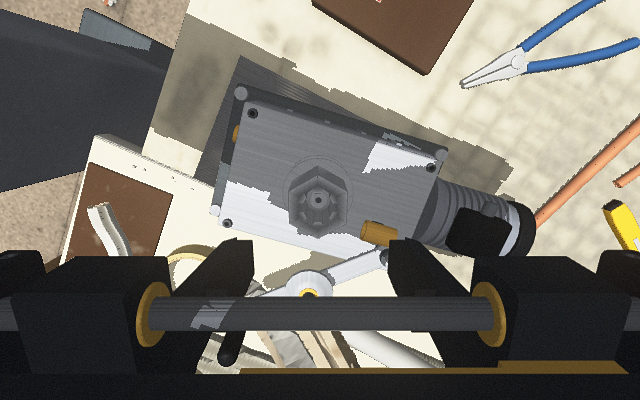

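The roller sits home and boss up; the wrist view shows its hexagon at (318,205), as predicted. Next is the pressure arm, with its handle at about (225,350) in the wrist view.

Run:
```python
from h import *
# back off toward -radial so camera (tool +x, after the turn) ... plain hover
print(delta([.518,-.007,.215]))
```

```text
[-13.19  -8.1    0.14]
```

Emit:
servo_tool(moves=[[[-2.5,-1.5,0,0],[-3.5,-2.2,0,0],[-3.5,-2.2,0,0],[-2.5,-1.5,0,0],[-1.2,-0.7,0,0]]], gripper=95)

```text
t: 16.82
position: [0.5157, -0.0084, 0.2125]
orientation: [-3.141, -0.001, 2.011]
ft_force: [0.8, 0.9, -0.2]
opening: 0.0552
```

Emit:
servo_tool(moves=[[[0,0,0,9.5],[0,0,0,9.5],[0,0,0,9.5],[0,0,0,9.5],[0,0,0,9.5]]])

```text
t: 17.45
position: [0.5161, -0.0065, 0.2127]
orientation: [-3.141, -0.0, 1.179]
ft_force: [-0.5, -0.4, 0.0]
opening: 0.0554
```

Emit:
servo_tool(moves=[[[0,0,0,9.5],[0,0,0,9],[0,0,0,0]]])

```text
t: 17.82
position: [0.5161, -0.0067, 0.2128]
orientation: [-3.141, 0.0, 0.863]
ft_force: [0.5, -0.9, -0.5]
opening: 0.0553
```

Run:
```python
from h import *
o=get_obs();T=toolR(o);print(o['position'],'jaw',np.degrees(np.arctan2(T[1,1],T[0,1])),o['opening'],o['joint_positions'])
w=snap('wrist','w9')
print('handle',proj(w,[[.518,-.007,.136],[.518,-.007,.112],[.518,-.007,.086]]))
for l in ['press_handle']:
  for d in viewer.silhouettes('wrist',l)[:2]: print(d['confidence'],d['rect'])
t=snap('top');im=t['image'];cv2.imwrite('pics/t9.png',cv2.resize(im[95:255,295:455],None,fx=3.7,fy=3.7,interpolation=cv2.INTER_CUBIC))
```

```text
[ 0.51611318 -0.00666928  0.21278003] jaw -40.5648791957122 0.055317263702172596 [-2.43303138e-01  8.34573144e-02  1.78754163e+00  2.20228251e-04
  1.27130475e+00  4.64622467e-01]
handle [[323.65590443 211.64523263]
 [323.38884963 201.99545456]
 [323.15048732 193.38245343]]
0.95 [295.9, 0.0, 352.7, 220.3]
```

View pics/w9.png

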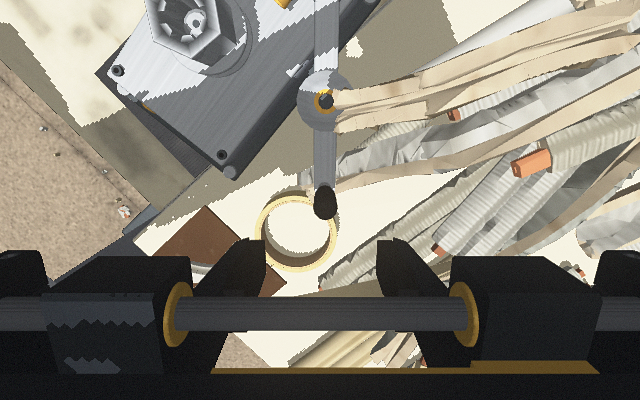

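View pics/t9.png

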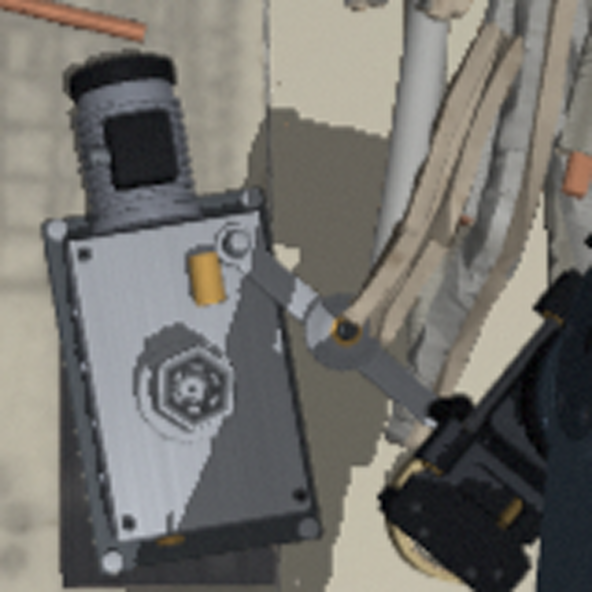

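The handle top is at about (325,212) in the wrist view, 1 mm from prediction, with the arm lying along tool x. I'll go down around it.

Emit:
servo_tool(moves=[[[0.1,0.1,2,0],[0,0,3,0],[0,0,2.5,0],[0,0,1,0],[0,0,0,0]]])

```text
t: 18.6
position: [0.5175, -0.007, 0.1279]
orientation: [-3.141, 0.0, 0.862]
ft_force: [0.8, 0.3, 0.2]
opening: 0.0551
```

Run:
```python
from h import *
o=get_obs();print(o['position'],o['ft_force'])
w=snap('wrist','w10')
print(proj(w,[[.518,-.007,.136],[.518,-.007,.112],[.518,-.007,.086]]))
```

```text
[ 0.51745421 -0.00704493  0.12792761] [0.7615745  0.3158754  0.16473705]
[[322.50195781 271.84195797]
 [322.27743371 249.11452622]
 [322.09524604 230.67259411]]
```

View pics/w10.png

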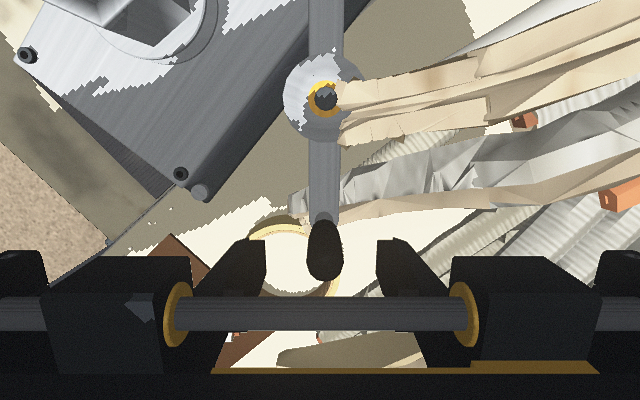

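Emit:
servo_tool(moves=[[[0,0,0.8,0],[0,0,1,0],[0,0,0.7,0],[0,0,0,0]]])

```text
t: 19.15
position: [0.5171, -0.007, 0.1024]
orientation: [-3.14, 0.001, 0.861]
ft_force: [0.2, 0.6, 0.2]
opening: 0.0551
```

Emit:
servo_tool(moves=[[[0,0,0,0],[0,0,0,0],[0,0,0,0],[0,0,0,0],[0,0,0,0]]], gripper=255, squeeze=12)

```text
t: 19.77
position: [0.518, -0.0073, 0.1034]
orientation: [3.141, -0.0, 0.861]
ft_force: [1.5, -0.5, -0.0]
opening: 0.0175
```

Emit:
servo_tool(moves=[[[0,0,0,0],[0,0,0,0]]])

```text
t: 20.02
position: [0.518, -0.0073, 0.1034]
orientation: [3.141, -0.0, 0.861]
ft_force: [0.8, -0.6, 1.2]
opening: 0.0171
```

Handle gripped, at 160.3 mm from the computed pivot, which is right. About 40° is left to close. I'll swing along the arc, turning the tool with it.

Emit:
servo_tool(moves=[[[0.02,-0.84,0,3],[0.04,-1.12,0,4],[0.06,-1.4,0,5],[0.04,-1.12,0,4],[0,0,0,0]]])

```text
t: 20.65
position: [0.4883, 0.0274, 0.1034]
orientation: [-3.141, -0.001, 0.583]
ft_force: [2.9, 4.1, -1.4]
opening: 0.0171
```

```bash
cat >> h.py <<'E'
PV=np.array([.6233,.1136])
def arm():
    o=get_obs();d=o['position'][:2]-PV;T=toolR(o)
    print('r',np.hypot(*d).round(4),'armdeg',(np.degrees(np.arctan2(d[1],d[0]))%360-188.4).round(2),'toolx',np.degrees(np.arctan2(T[1,0],T[0,0]))-8.4,'F tool',(T.T@o['ft_force']).round(1),o['torque'].round(2),o['opening'])
E
python3 -c "
from h import *
arm()"
```

```text
r 0.1601 armdeg 24.16 toolx 24.987361877916356 F tool [ 4.7 -1.8  1.4] [ 0.51 -0.38 -0.06] 0.01711737903611802
```

Emit:
servo_tool(moves=[[[0.02,-0.84,0,3],[0.04,-1.12,0,4],[0.04,-1.12,0,4],[0.04,-1.12,0,4],[0.03,-0.84,0,3]]])

```text
t: 21.28
position: [0.469, 0.072, 0.1035]
orientation: [3.14, -0.003, 0.267]
ft_force: [7.4, 0.5, -4.6]
opening: 0.0171
```

Emit:
servo_tool(moves=[[[0,-0.28,0,1],[0,0,0,0]]])

```text
t: 21.52
position: [0.4683, 0.0749, 0.1035]
orientation: [3.141, -0.003, 0.251]
ft_force: [5.2, 2.5, -4.6]
opening: 0.0175
```

```bash
python3 -c "
from h import *
arm()
s=snap('scene');im=s['image'];cv2.imwrite('pics/s11.png',cv2.resize(im[130:270,260:440],None,fx=4.4,fy=4.2,interpolation=cv2.INTER_CUBIC))
w=snap('wrist','w11')"
```

```text
r 0.1598 armdeg 5.61 toolx 6.0040384556787885 F tool [ 5.7 -1.1  4.6] [ 0.38 -0.79 -0.01] 0.017466952089733177
```

View pics/w11.png

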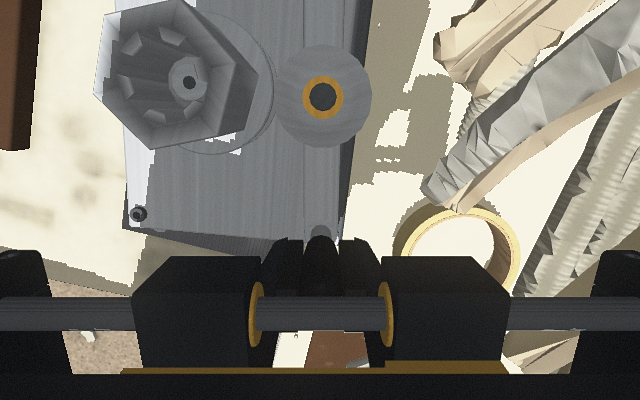

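View pics/s11.png

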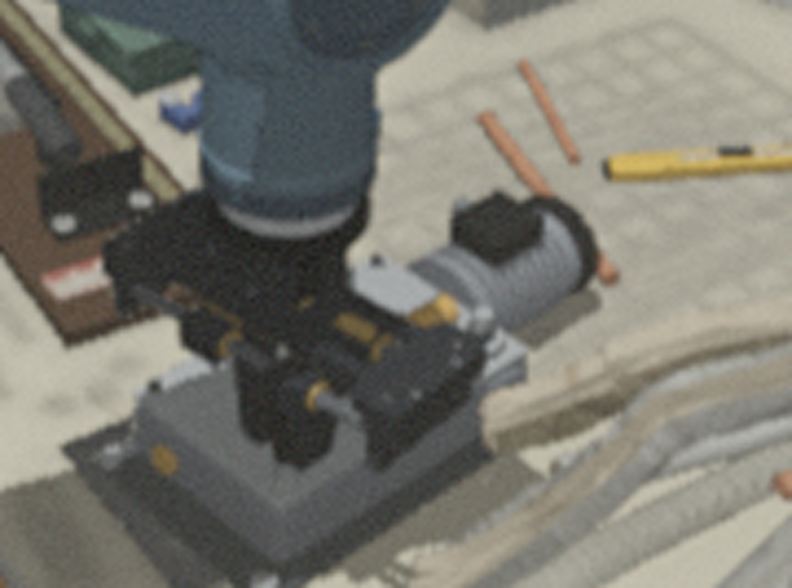

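The wheel at (323,97) is nearing the roller rim at (273,110), with about 5° left. I'll go on in 1° steps, watching the force.

Emit:
servo_tool(moves=[[[0,-0.28,0,1],[0,-0.28,0,1],[0,-0.28,0,1],[0,0,0,0]]])

```text
t: 22.12
position: [0.4665, 0.0828, 0.1035]
orientation: [3.141, -0.003, 0.199]
ft_force: [7.7, 1.3, -4.9]
opening: 0.0174
```

```bash
python3 -c "
from h import *
arm()"
```

```text
r 0.1598 armdeg 2.73 toolx 2.9955025062412606 F tool [7.8 0.2 4.9] [ 0.18 -0.9  -0.01] 0.017430416815535477
```

Emit:
servo_tool(moves=[[[0,-0.28,0,1],[0,-0.14,0,0.5],[0,0,0,0]]])

```text
t: 22.5
position: [0.4658, 0.0865, 0.1035]
orientation: [3.14, -0.003, 0.173]
ft_force: [7.6, -0.0, -4.3]
opening: 0.0175
```

```bash
python3 -c "
from h import *
arm()"
```

```text
r 0.1598 armdeg 1.35 toolx 1.5049957357551431 F tool [7.5 1.3 4.4] [-0.1  -0.91  0.05] 0.017511611793297265
```

Emit:
servo_tool(moves=[[[0.04,-0.14,0,0.5],[0,0,0,0]]])

```text
t: 22.75
position: [0.4657, 0.0876, 0.1035]
orientation: [3.14, -0.002, 0.164]
ft_force: [6.0, -2.8, -3.8]
opening: 0.0173
```

Emit:
servo_tool(moves=[[[0,-0.14,0,0.5],[0,0,0,0]]])

```text
t: 23.0
position: [0.4656, 0.0882, 0.1035]
orientation: [3.138, -0.002, 0.156]
ft_force: [5.5, -7.2, -3.3]
opening: 0.0173
```

Emit:
servo_tool(moves=[[[0,-0.14,0,0.5],[0,0,0,0]]])

```text
t: 23.25
position: [0.4655, 0.0888, 0.1034]
orientation: [3.137, -0.002, 0.147]
ft_force: [6.1, -10.6, -4.1]
opening: 0.0173
```

```bash
python3 -c "
from h import *
arm()"
```

```text
r 0.1597 armdeg 0.53 toolx 0.037781606829961234 F tool [ 4.5 11.4  4.1] [-1.59 -0.79  0.14] 0.01733426782527027
```

Emit:
servo_tool(moves=[[[0,-0.14,0,0.3],[0,0,0,0]]])

```text
t: 23.5
position: [0.4655, 0.0893, 0.1035]
orientation: [3.135, -0.002, 0.142]
ft_force: [6.1, -14.9, -5.5]
opening: 0.0176
```

```bash
python3 -c "
from h import *
arm()
w=snap('wrist','w12')
cv2.imwrite('pics/w12c.png',cv2.resize(w['image'][0:240,60:420],None,fx=2.2,fy=2.2,interpolation=cv2.INTER_CUBIC))"
```

```text
r 0.1596 armdeg 0.35 toolx -0.2615983981709338 F tool [ 3.9 15.6  5.6] [-2.25 -0.82  0.03] 0.017590285333711587
```

View pics/w12c.png

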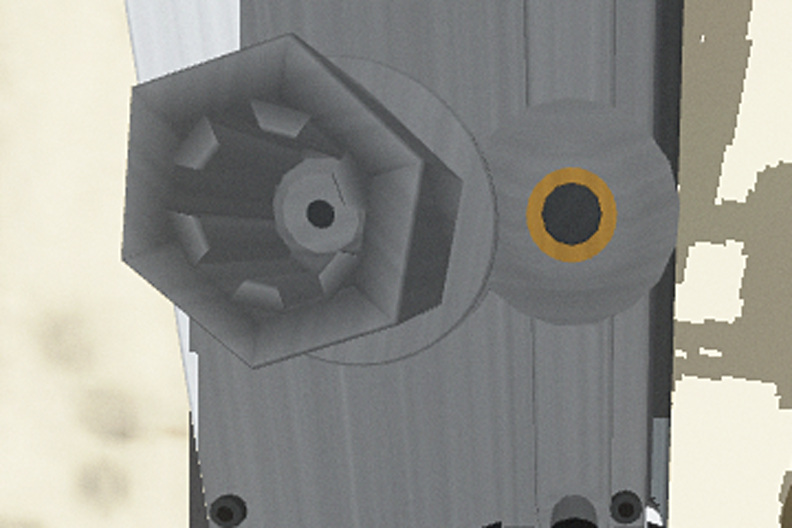

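```bash
python3 -c "
from h import *
w=snap('wrist')
q=lambda x,y:(60+(x+.5)/2.2-.5,(y+.5)/2.2-.5)
S=onz(w,q(320.5,213.5),.106)
print(S)
for z in(.086,.088,.092,.096):
  W=onz(w,q(572,213.5),z);print(z,W,np.linalg.norm((W-S)[:2]))
# wheel rim circle right/top/bottom edges at z .088/.077
for z in(.077,.088):
  E=np.array([onz(w,q(*p),z) for p in [(680,213),(574,97),(574,325)]])[:,:2]
  A=np.c_[2*E,np.ones(3)];s=np.linalg.solve(A,(E**2).sum(1));c=s[:2];print(z,c,np.sqrt(s[2]+c@c),np.linalg.norm(c-S[:2]))
"
```

```text
[0.53321348 0.14556655 0.106     ]
0.086 [0.54039824 0.10039711 0.086     ] 0.04573728657692498
0.088 [0.54032797 0.10039743 0.088     ] 0.0457259790523012
0.092 [0.54018744 0.10039809 0.092     ] 0.0457036796845492
0.096 [0.54004692 0.10039874 0.096     ] 0.045681801737907826
0.077 [0.54021543 0.10041092] 0.02399528795076348 0.04569528212514347
0.088 [0.53986255 0.10041168] 0.022380966034575296 0.04564178167062766
```

Wheel-to-shaft distance measures 45.7 mm against 46 expected, and contact force is felt, so the wheel is at the groove bottom. I'll ease off and release.

Emit:
servo_tool(moves=[[[0,0.15,0,0],[0,0,0,0]]])

```text
t: 23.85
position: [0.4656, 0.0888, 0.1034]
orientation: [3.137, -0.002, 0.142]
ft_force: [6.4, -10.3, -5.1]
opening: 0.0173
```

Emit:
servo_tool(moves=[[[0,0,0,0],[0,0,0,0],[0,0,0,0]]], gripper=140)

```text
t: 24.22
position: [0.4634, 0.0914, 0.103]
orientation: [-3.141, 0.001, 0.141]
ft_force: [0.3, 0.1, -0.1]
opening: 0.0396
```

```bash
python3 -c "
from h import *
arm();w=snap('wrist','w13')
print(proj(w,[[.465,.09,.136],[.465,.09,.112]]))"
```

```text
r 0.1614 armdeg -0.49 toolx -0.346236600865117 F tool [ 0.4 -0.   0.1] [ 0.01  0.13 -0.03] 0.03964263966938881
[[325.20128643 301.91941692]
 [324.38420249 270.42803038]]
```

View pics/w13.png

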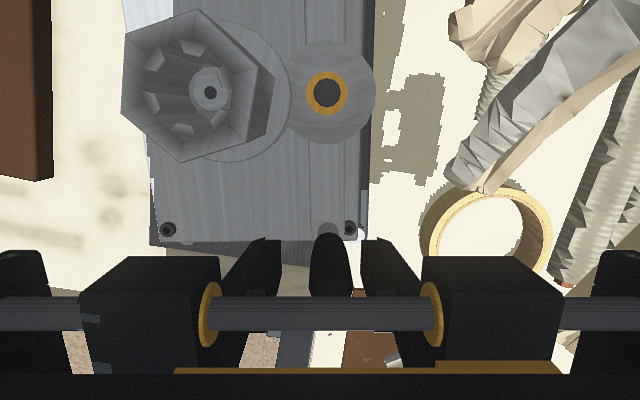

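The fingers are clear on both sides of the handle (handle at x≈329, fingers at 280 and 361). Going straight up.

Emit:
servo_tool(moves=[[[0,0.1,-1,0],[0,0,-2.5,0],[0,0,-3.5,0],[0,0,-3.5,0],[0,0,-2,0]]])

```text
t: 24.9
position: [0.4647, 0.0904, 0.2311]
orientation: [3.141, -0.003, 0.14]
ft_force: [-1.0, 0.1, -0.2]
opening: 0.0399
```

Emit:
servo_tool(moves=[[[-2,0,-2,0],[-3,0,-1,0],[-3,0,0,0],[-2,0,0,0],[0,0,0,0]]])

```text
t: 25.52
position: [0.3644, 0.0764, 0.2589]
orientation: [3.141, -0.002, 0.14]
ft_force: [0.4, -0.2, 0.4]
opening: 0.0396
```

```bash
python3 -c "
from h import *
o=get_obs();print(o['position'],o['ft_force'],o['t'])
w=snap('wrist','w14')
s=snap('scene');cv2.imwrite('pics/s14.png',cv2.resize(s['image'][130:270,260:440],None,fx=4.4,fy=4.2,interpolation=cv2.INTER_CUBIC))
t=snap('top');cv2.imwrite('pics/t14.png',cv2.resize(t['image'][95:255,295:455],None,fx=3.7,fy=3.7,interpolation=cv2.INTER_CUBIC))"
```

```text
[0.364437   0.07640774 0.25892497] [ 0.40709522 -0.22047945  0.41158751] 25.525
```

View pics/w14.png

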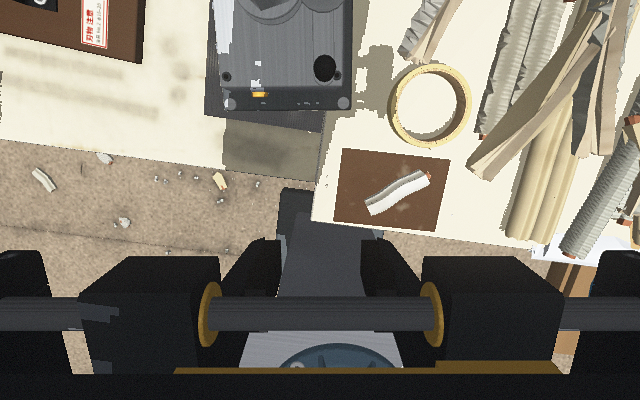

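View pics/s14.png

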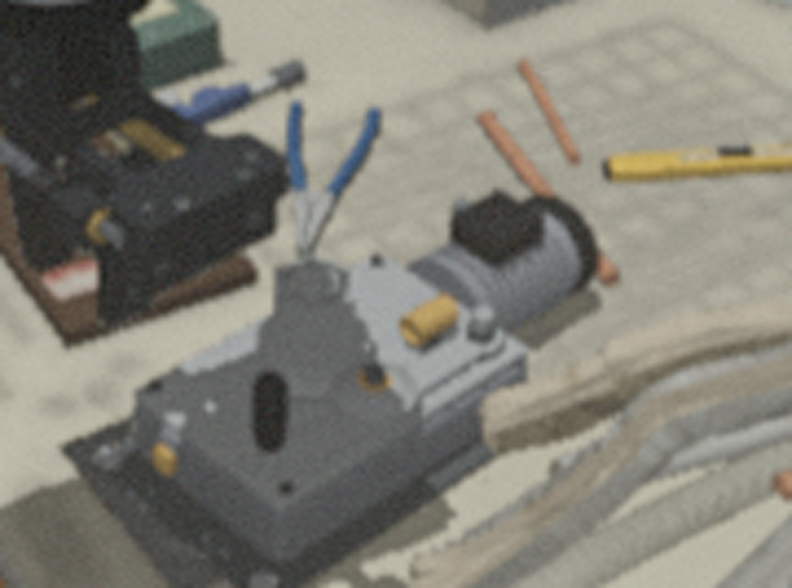

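View pics/t14.png

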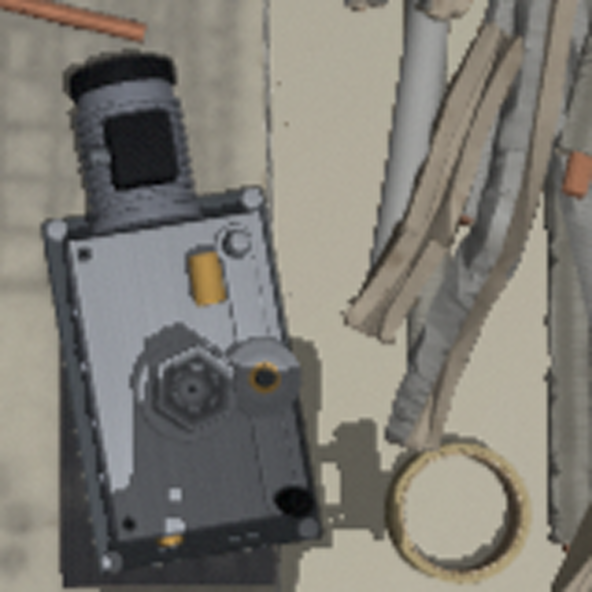

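The roller is seated, the wheel edge is under its rim, and the tape and offcut haven't moved. One last check of the wheel gap after release, from the picture taken with the fingers open, and then I hand in.

```bash
python3 -c "
from h import *
t=snap('top')
tb=lambda x,y:(295+(x+.5)/3.7-.5,95+(y+.5)/3.7-.5)
h=onz(t,tb(293,501),.136);W=onz(t,tb(264,378),.092);p=onz(t,tb(234,242),.075);S=onz(t,tb(192,389),.106)
print(h,W,p,S,np.linalg.norm((W-S)[:2]))
u=S[:2]+0
for a in (h,W): print(np.degrees(np.arctan2(*(a-p)[1::-1]))%360-188.4)
o=get_obs();print(o['ft_force'],o['qvel'].round(3));
print(ctrl.finish_job())"
```

```text
[0.46629805 0.09179632 0.136     ] [0.53904955 0.10048186 0.092     ] [0.62412491 0.11486683 0.075     ] [0.53239256 0.14563056 0.106     ] 0.04563683065621174
-0.08362759104943507
1.1970867230195097
[ 0.72819925  0.01941806 -1.49408857] [-0.001  0.009  0.     0.    -0.    -0.001]
the job is handed in; nothing more can be done
None
```

The drive roller is back on its shaft, boss up and fully home, and the pressure arm is closed with its wheel in the groove. I handed the job in at about 25.7 s; no verdict was given.

**Roller:**
- **Mesh:** I read the tooth angle from the wrist picture (25° against the roller's 57°), turned the roller by 32° and lowered it in 1 mm steps. The teeth slid in without it ever resting on the tooth ends. A ±3° to-and-fro turn then gave an opposing torque of +0.07 and −0.17 N m, which confirmed the mesh.
- **Seating:** The shoulder was felt at tool height 103.8 mm, exactly where it was predicted. The highest press I read was about 13 N, and the roller was held until it stood on the shoulder.

**Pressure arm:** I gripped the handle and swung it about 40° clockwise along its arc until the wheel met the groove, at about 16 N at the handle.

**Last checks:**
- **Wheel gap:** After release, the wheel was 45.6 mm from the shaft's axis, where 46 mm is right.
- **Arm angle:** It came out at −0.1° from the handle and +1.2° from the wheel. That disagreement is about what the roughly 2 mm camera calibration would give.
- **Bystanders:** The tape showed no movement between the pictures. I saw nothing else disturbed, but I did not measure the pliers or the foam offcut.
- **Robot:** It was clear of everything and standing still at hand-in.

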